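# Hold a phone stand's sprung post at its mark and swing the cam lever shut

## Robot

A 6-joint arm with a two-finger parallel gripper is mounted at the origin on the work surface. World frame = base frame: x ahead of the robot, y to its left, z up, the work surface at z = 0. Lengths are in m, angles in rad, forces in N, time in s.
With the tool pointing down it reaches from about 0.225 to 0.875 m from the base axis. Payload 3.4 kg.
Tool frame: the origin (TCP) lies between the finger pads; the fingertips stand 11 mm ahead of it and the grasp point (between the pads) lies 8 mm behind it (tips_ahead is the distance from the TCP to the fingertips, in m); z points along the fingers, x is the direction in which the jaws open and shut, and the axes are right-handed (so a half turn about z gives the same grasp; the last joint's range is limited). The gripper opens to 85 mm and grips with 20 to 120 N. Pads are 22 mm wide; open, the fingers measure 114 mm over their backs; the gripper's body (76 mm by 85 mm) begins 54 mm behind the grasp point. The pads swing forward as they close: fully open they stand 13 mm farther back than shut.
Start: joints at [-1.321, 0.276, 1.505, -0, 1.361, -0.121], TCP at [0.208, -0.536, 0.242] pointing down, gripper open.
Joint ranges: [-2.89, 2.89], [-0.75, 2.08], [0.22, 2.7], [-1.18, 4.32], [0.11, 2.71], [-2.7, 2.7]. Speed limits (rad/s): [2.57, 2.57, 3.14, 3.14, 3.14, 3.14].

## Interface

Orientations are given as a unit quaternion [w, x, y, z].
In Python, from rig import get_state, get_image, sign_off, masks_of, tips_ahead gives the robot as it stands.
- The arm moves only by the tool play_rows, never from a script. Its argument "series" is a list of rows, each an object of numbers: "fingers": the closure, from -1 (fully open) to 1 (shut); "dx", "dy", "dz": the shift along the world's x, y, z in mm; "turn": the turn about the world's z in rad. A call has 1 to 20 rows; each row shifts and turns the pose as measured when the row begins; what a row does not reach is not made up. A row lasts 1/12 s, in which the tool goes at most 41.7 mm and 7.16 degrees, less where a joint would pass 70% of its speed; a pose out of reach is approached as far as the arm can. A call with a gripper value outside its range is refused whole. The fingers move at their own pace and stop on an object; "squeeze" is the grip in N (left out, the last holds). Time passes only in rows, so rows that do not move let the fingers close. It gives the time, the measured TCP pose, the force and the opening at its end, in the units of the state.
- get_state(): the state, without advancing time (a new reading comes with each control period).
- get_image(name): name is "scene" or "side" or "wrist"; returns a dict with "pixels" (480x640x3 uint8, red, green, blue), "vfov" (degrees; the focal length in pixels is half the picture's height over the tangent of half this angle, whatever the lens; pixels are square), "cx", "cy" (the principal point, pixels), "rvec" (rotation vector, rad) and "tvec" (3), from world to camera coordinates, as OpenCV has them; the wrist camera has in their place "hand_eye" (4x4, takes a point from camera to tool coordinates, whose origin is the TCP and whose axes are the tool frame's). Camera axes: x right, y down, z forward; pixel columns grow to the right and rows downward; lengths in m; the calibration is good to about 2 mm. A picture is of the moment at which its call begins: read the wrist's pose just before it. There is no depth.
- sign_off(): hands the job in, once; it reports no verdict.
Trained networks look in a picture, given as the dict that the camera call returned (one of the last four; its "shot" number tells which), for a name from the list of things; names that differ only in an ending like _2 or _b are one class to them, and where a whole thing is asked for, a point or a joint stands for the part that bears it (a point fixed in the world has none). Each returns a list of dicts, best first, with "p" (0 to 1); they miss things now and then, are a little off and sometimes report something else, mostly with a low value. They report only what shows in the picture. A call takes as long as a camera call. They do not tell look-alikes from the thing itself.
- masks_of(picture, label): "region" (480x640 bool, what is visible of it) and "xy" ([column, row] in pixels, amid what is visible of it).
The state is a dict: "clock": time; "qpos": joint angles; "qd": joint speeds; "effort": joint torques, N m; "position": TCP position; "ee_rot": TCP orientation; "contact_force": force on the tool from outside, world axes, zero at the start; "moment": the same for the moment, N m; "width": finger opening in m.
Only numpy, scipy, OpenCV 4.12 (cv2) and the standard library are available. Lean on these libraries where they do the work, as an engineer would, in place of code of your own. Each camera call takes 0.05 s, during which the arm holds its last target. There are 200 camera calls.

## Task

Set up the small tripod phone stand for filming: take hold of its upright metal post, press it down until the dark ring round the post is level with the top edge of the clamp collar, and hold it there. Then, without letting go of the post or letting it leave the mark, swing the upright paddle of the clamp's cam lever round (anticlockwise seen from above) until it is fully home against the stop, for instance by turning the hand about the post so that the flank of a finger pushes the paddle. The program finishes while still gripping the post at the mark with the lever shut; leave the things around the stand where they are.

Things in the scene. Friction and masses are not known exactly. Their poses are not given: they have to be found in the camera images.
- stand: Tripod phone stand, fixed on the table. Origin on the table on the post axis, z up; own angles grow anticlockwise from above, own x = 0. Three low feet reach 97 mm out at 60, 180 and 300 deg (below 55 mm). A 30 mm wide black sleeve rises to a 40 mm wide aluminium clamp collar whose flat top edge is 110 mm above the table.
- collar_rim (a point): Centre of the collar's top edge, on the post axis, 110 mm above the table.
- post (a joint): Height in m of the dark ring's middle above the collar's top edge: 0 = at the mark, positive = post too high (starts 0.045 to 0.070), stops at -0.012 and 0.085. The post is sprung upward: about 4 N at the mark; if let go there it rises by itself some 30 mm. The lever does not stop it from rising.
- tube: The post: aluminium round tube, 20 mm diameter, upright on the stand's axis; it slides up and down and also turns freely about its axis, so a hand gripping it may turn with it. Origin on the axis at the middle of the dark ring, which is 4 mm tall. The tube's flat top is 60 mm above the ring, with a brass stud 8 mm wide and 8 mm tall on it.
- ring_mark (a point): Middle of the dark ring, on the post axis. At the mark it is level with collar_rim.
- stop (a point): Middle of the stop lug, a 7 mm thick aluminium block standing out from the collar 17 to 39 mm from the axis at the stand's own angle 0.71 rad, top 112 mm above the table. The lever's arm meets its side when shut.
- post_grip (a point): Good place to pinch the post, from above: on its axis, 40 mm above the ring (20 mm below the tube's flat top). At the mark it is 150 mm above the table.
- lever (a joint): Angle (rad) of the cam lever about the post axis: 0 = fully open (starts 0 to 0.2), 0.85 = home against the stop. Closes anticlockwise from above, stays where left, needs 0.06 N m. If the post is pinched with one finger about 75 deg clockwise of the paddle, turning the hand anticlockwise brings that finger's flank to the paddle at some 40 to 60 deg, and pushes it home.
- paddle (a point): Middle of the lever's upright paddle, a dark steel plate 7 mm thick, 27 mm along the radius (23 to 50 mm from the post axis), 97 to 155 mm above the table; this point is 36.5 mm from the axis, 126 mm high, at the stand's own angle -0.40 rad + the lever's value. A hand pinching the post from above at the mark has its fingers at this height.
- incense_box: Small closed wooden box of incense, 70 x 45 x 24 mm, lying beyond the stand; origin under its centre. Leave alone.
- incense: White ceramic incense holder, a shallow bowl 90 mm wide, 28 mm high, standing near the stand; origin under its centre. Leave alone.
- tumbler: Stainless steel tumbler with twist cap, 72 mm wide, 190 mm high; origin under its centre. Leave alone.
- ball_center (a point): Centre of the grey plastic massage ball, 66 mm in diameter, sitting on a small wooden ring near the stand. Leave alone.
- bowl: Brass singing bowl, 110 mm wide, 60 mm high; origin under its centre. Leave alone.
Mind the look-alikes: they are no part of the job. What is shaped like the stand but pink or red is not meant.

How it is judged:
By the outcome, as a careful person would: the job done as asked, in the order asked, and still so for the second after the job is handed in, while the arm keeps its last pose, push and grip.
It also fails if it takes over 38 s, if anything falls off the work surface, if the arm or the gripper's body presses on something with over 40 N, if the wrist force passes 120 N, or if a joint passes its speed limit or range.

## Working session

There is one attempt and no reset: what is moved stays moved. The work goes in short steps, Python scripts to look and compute and a tool call to move; the robot and the scene stay as the last step left them, time stands still between calls to the robot, and variables do not carry over. Pictures are saved under pics/ and viewed, about 8 in all and at most 12, crops included, and the job is handed in when it is done.

Besides the shell and the picture viewer there is one more tool, called after ">>>" as name(argument=value, ...) on one line, values as JSON. play_rows: Moves the arm, as the interface text tells. Its arguments: {"type":"object","properties":{"series":{"type":"array"},"squeeze":{"type":"number"}},"required":["series"]}

```bash
mkdir -p pics
cat > h.py <<'E'
import numpy as np, cv2
from rig import *
def K(im):
    f=240/np.tan(np.radians(im["vfov"])/2); return np.array([[f,0,im["cx"]],[0,f,im["cy"]],[0,0,1]])
def ext(im,st=None):
    if "rvec" in im: return cv2.Rodrigues(np.array(im["rvec"],float))[0],np.array(im["tvec"],float).ravel()
    from scipy.spatial.transform import Rotation as R
    w,x,y,z=st["ee_rot"];T=np.eye(4);T[:3,:3]=R.from_quat([x,y,z,w]).as_matrix();T[:3,3]=st["position"]
    M=np.linalg.inv(T@np.array(im["hand_eye"])); return M[:3,:3],M[:3,3]
def proj(p,im,st=None):
    R,t=ext(im,st); c=K(im)@(R@np.array(p,float)+t); return c[:2]/c[2]
def ray(uv,im,st=None):
    R,t=ext(im,st); d=R.T@np.linalg.solve(K(im),[uv[0],uv[1],1]); return -R.T@t,d/np.linalg.norm(d)
def atz(uv,z,im,st=None):
    o,d=ray(uv,im,st); return o+d*(z-o[2])/d[2]
def tri(rs):
    A=0;b=0
    for o,d in rs:
        P=np.eye(3)-np.outer(d,d);A=A+P;b=b+P@o
    p=np.linalg.solve(A,b); return p,[np.linalg.norm((np.eye(3)-np.outer(d,d))@(p-o)) for o,d in rs]
def save(n,im): cv2.imwrite(f"pics/{n}.png",cv2.cvtColor(im["pixels"],cv2.COLOR_RGB2BGR))
E
python3 - <<'E'
from h import *
s=get_state();print(s["position"],s["ee_rot"],s["width"],tips_ahead)
for n in ["scene","side","wrist"]:
    im=get_image(n);save(n+"0",im);print(n,im["vfov"],im["cx"],im["cy"])
    for l in ["tube","paddle","stand","stop","ring_mark","tumbler","ball_center"]:
        try:
            for m in masks_of(im,l)[:3]: 
                ys,xs=np.where(m["region"]);print(l,round(m["p"],2),np.round(m["xy"]),xs.min(),xs.max(),ys.min(),ys.max())
        except Exception as e: print(l,e)
E
```

```text
[ 0.20821535 -0.53540061  0.24142996] [-6.18521659e-04  8.25349089e-01 -5.64621978e-01 -7.21540203e-04] 0.0856578373618402 0.011
scene 53.96222009916045 306.01097362892887 231.50953971173413
tube 0.68 [250. 205.] 246 259 178 232
tube 0.6 [430. 188.] 425 439 173 202
tube 0.55 [222. 134.] 219 229 120 147
paddle 0.92 [240. 236.] 231 266 217 245
paddle 0.9 [418. 200.] 408 439 186 212
paddle 0.65 [213. 150.] 208 235 134 159
stand 0.98 [426. 214.] 379 444 173 265
stand 0.92 [224. 158.] 193 247 121 193
stand 0.59 [254. 240.] 214 287 179 298
stop 0.85 [221. 158.] 192 246 121 190
stop 0.71 [254. 240.] 215 287 179 298
stop 0.6 [425. 213.] 379 444 174 265
ring_mark 0.92 [252. 207.] 246 259 178 232
ring_mark 0.68 [433. 186.] 425 439 173 201
ring_mark 0.46 [224. 133.] 219 229 120 147
tumbler 0.62 [508. 276.] 474 544 229 324
tumbler 0.29 [255. 238.] 214 287 178 298
ball_center 0.67 [248. 212.] 239 267 202 225
ball_center 0.26 [239. 235.] 230 267 216 245
side 56.731791930173614 322.81679491957755 236.0049683514796
tube 0.92 [328. 201.] 325 333 180 224
tube 0.72 [296. 334.] 294 305 319 348
tube 0.22 [378. 252.] 365 390 241 265
paddle 0.67 [445. 214.] 444 452 207 228
paddle 0.58 [301. 354.] 287 313 310 361
paddle 0.46 [326. 231.] 320 338 227 235
stand 0.88 [445. 242.] 415 452 207 272
stand 0.75 [301. 358.] 254 331 308 421
stand 0.58 [329. 233.] 292 349 181 277
stop 0.78 [439. 242.] 416 453 206 272
stop 0.75 [304. 356.] 255 330 308 420
stop 0.59 [331. 232.] 291 348 180 276
ring_mark 0.53 [330. 204.] 325 334 179 224
ring_mark 0.51 [299. 332.] 294 305 319 348
tumbler 0.56 [169. 348.] 140 199 305 399
ball_center 0.57 [376. 254.] 366 390 240 265
ball_center 0.29 [400. 190.] 384 420 178 208
wrist 68.39055622498691 328.0156189721012 241.2263331311491
paddle 0.8 [9. 8.] 0 26 0 19
stand 0.64 [53. 20.] 0 182 0 120
stop 0.75 [54. 15.] 0 182 0 120
```

Run:
```python
import cv2,numpy as np
a=cv2.imread("pics/scene0.png");b=cv2.imread("pics/side0.png")
A=cv2.resize(a[100:320,170:570],(800,440));
cv2.imwrite("pics/a.png",A);cv2.imwrite("pics/b.png",cv2.resize(b[160:430,120:480],(800,600)))
```

```text
(no output)
```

View pics/a.png

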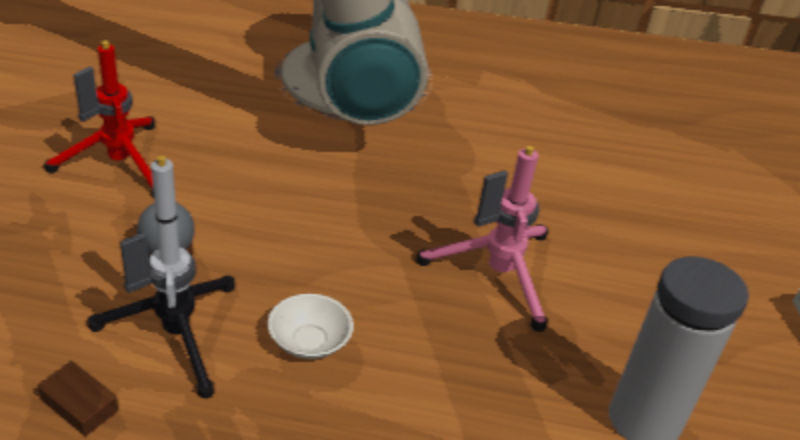

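View pics/b.png

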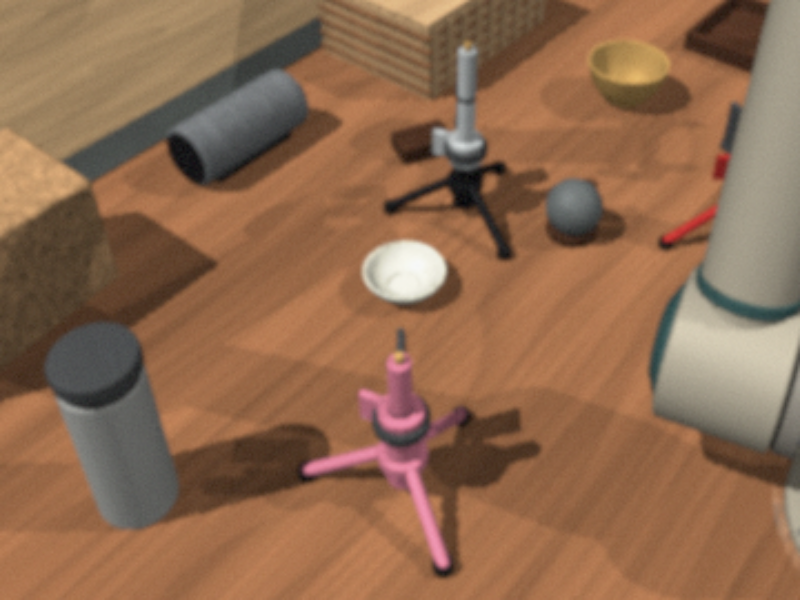

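The silver stand sits at scene crop (165,230), i.e. around px (252,215), and in the side view at px (330,210). The red and pink ones are decoys. Next I triangulate its points.

Run:
```python
from h import *
a=get_image("scene");b=get_image("side")
def A(u,v): return (170+u/2,100+v/2)
def B(u,v): return (120+u*.45,160+v*.45)
P={"ring":(A(167,217),B(466,100)),"studtop":(A(161,156),B(468,43)),"collar":(A(169,264),B(466,143)),
"lug":(A(172,285),B(441,140)),"ball":(A(166,228),B(575,209)),"bowlholder":(A(311,326),B(405,272))}
for k,(u,v) in P.items():
    p,e=tri([ray(u,a),ray(v,b)]);print(k,p.round(4),np.round(e,4))
print("feet scene",[atz(A(*x),.008,a).round(3) for x in [(95,322),(228,284),(206,388)]])
print("feet side",[atz(B(*x),.008,b).round(3) for x in [(392,207),(500,170),(505,251)]])
print("paddle", atz(A(135,262),.126,a).round(4), "box",atz(A(77,390),.024,a).round(3))
m=[m for m in masks_of(b,"tube")];print([np.round(x["xy"]) for x in m])
```

```text
ring [ 0.5571 -0.0859  0.1623] [0.0006 0.0006]
studtop [ 0.5567 -0.0867  0.2344] [0.0007 0.0007]
collar [ 0.5579 -0.0882  0.101 ] [0.001 0.001]
lug [ 0.5844 -0.076   0.0998] [0.001 0.001]
ball [ 0.4364 -0.138   0.0349] [0.0004 0.0004]
bowlholder [0.5309 0.054  0.0223] [0.0018 0.0018]
feet scene [array([ 0.573, -0.172,  0.008]), array([ 0.48 , -0.051,  0.008]), array([ 0.629, -0.03 ,  0.008])]
feet side [array([ 0.623, -0.032,  0.008]), array([ 0.564, -0.17 ,  0.008]), array([ 0.474, -0.055,  0.008])]
paddle [ 0.5893 -0.1095  0.126 ] box [ 0.677 -0.147  0.024]
[array([331., 201.]), array([296., 337.])]
```

>>> play_rows(series=[{"dx":0,"dy":0,"dz":40,"fingers":-1},{"dx":25,"dy":32,"dz":5,"turn":-0.12},{"dx":25,"dy":32,"dz":5,"turn":-0.12},{"dx":25,"dy":32,"dz":5,"turn":-0.12},{"dx":25,"dy":32,"dz":5,"turn":-0.12},{"dx":25,"dy":32,"dz":5,"turn":-0.12},{"dx":25,"dy":32,"dz":5,"turn":-0.12},{"dx":25,"dy":32,"dz":5},{"dx":25,"dy":32,"dz":5},{"dx":25,"dy":32,"dz":5},{"dx":25,"dy":32,"dz":5},{"dx":25,"dy":32,"dz":5},{"dx":25,"dy":32,"dz":5},{"dx":25,"dy":32,"dz":5},{"dx":0,"dy":0,"dz":0}])

```text
invalid input at $.series[0]: expected keys fingers, dx, dy, dz, turn
```

>>> play_rows(series=[{"dx":0,"dy":0,"dz":40,"turn":0,"fingers":-1},{"dx":25,"dy":32,"dz":5,"turn":-0.12,"fingers":-1},{"dx":25,"dy":32,"dz":5,"turn":-0.12,"fingers":-1},{"dx":25,"dy":32,"dz":5,"turn":-0.12,"fingers":-1},{"dx":25,"dy":32,"dz":5,"turn":-0.12,"fingers":-1},{"dx":25,"dy":32,"dz":5,"turn":-0.12,"fingers":-1},{"dx":25,"dy":32,"dz":5,"turn":-0.12,"fingers":-1},{"dx":25,"dy":32,"dz":5,"turn":0,"fingers":-1},{"dx":25,"dy":32,"dz":5,"turn":0,"fingers":-1},{"dx":25,"dy":32,"dz":5,"turn":0,"fingers":-1},{"dx":25,"dy":32,"dz":5,"turn":0,"fingers":-1},{"dx":25,"dy":32,"dz":5,"turn":0,"fingers":-1},{"dx":0,"dy":0,"dz":0,"turn":0,"fingers":-1}], squeeze=60)

```text
clock: 2.43
position: [0.478, -0.1851, 0.3375]
ee_rot: [0.005, -0.576, 0.817, -0.001]
contact_force: [0.0, -0.3, 1.0]
width: 0.0854
```

Run:
```python
from h import *
s=get_state();w=get_image("wrist");save("w1",w)
print(s["position"],np.array(w["hand_eye"]).round(3).tolist())
for k,p in dict(stud=[.5567,-.087,.2344],ring=[.557,-.087,.162],collar=[.557,-.087,.11]).items(): print(k,proj(p,w,s).round())
for l in ["tube","paddle","stop"]:
    for m in masks_of(w,l)[:2]: print(l,m["p"],np.round(m["xy"]))
```

```text
[ 0.47802689 -0.18513413  0.33754374] [[1.0, -0.0, -0.0, 0.0], [0.0, 0.966, 0.259, -0.065], [0.0, -0.259, 0.966, -0.131], [0.0, 0.0, 0.0, 1.0]]
stud [150. 185.]
ring [191. 176.]
collar [211. 173.]
tube 0.78 [176. 176.]
tube 0.59 [445. 366.]
paddle 0.96 [223. 146.]
paddle 0.72 [425. 341.]
stop 0.95 [211. 170.]
stop 0.87 [425. 313.]
```

View pics/w1.png

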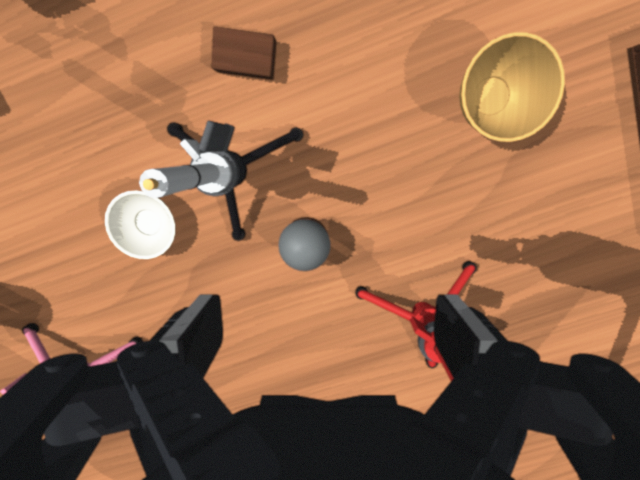

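Wrist view: the stud is at (149,184) against a predicted (150,185), so the axis estimate holds. The paddle is at (218,135), the lug at (190,150) and the feet ends at (176,130), (298,134) and (238,235).

Run:
```python
from h import *
s=get_state();w=get_image("wrist");a=get_image("scene");b=get_image("side")
F=[atz(x,.006,w,s)[:2] for x in [(176,130),(298,134),(238,235)]]
c=np.mean(F,0);print("feet c",c.round(4),[np.degrees(np.arctan2(*(f-c)[::-1])).round(1) for f in F])
P=tri([ray((150,184.5),w,s),ray((250.5,178.5),a),ray((330.6,179.5),b)]);print("stud",P[0].round(4),np.round(P[1],4))
for m in masks_of(w,"paddle")[:1]:
    ys,xs=np.where(m["region"])
    o,d=ray(m["xy"],w,s)
    r1=cv2.minAreaRect(np.c_[xs,ys].astype(np.float32));bx=cv2.boxPoints(r1);print(bx.round())
    for q in bx: 
        v=atz(q,.155,w,s)[:2]-P[0][:2];print(v.round(4),np.degrees(np.arctan2(v[1],v[0])).round(1),np.linalg.norm(v).round(4))
for n,im in (("a",a),):
    for m in masks_of(im,"paddle")[:1]:
        v=tri([ray(m["xy"],im)]) if 0 else atz(m["xy"],.126,im)[:2]-P[0][:2]; print(v, np.degrees(np.arctan2(v[1],v[0])))
```

```text
feet c [ 0.5505 -0.0953] [np.float64(37.6), np.float64(-82.1), np.float64(156.7)]
stud [ 0.5549 -0.0899  0.2309] [0.0043 0.0026 0.0038]
[[176. 121.]
 [223. 115.]
 [232. 190.]
 [186. 196.]]
[ 0.0437 -0.0109] -14.0 0.0451
[ 0.0345 -0.0498] -55.3 0.0606
[-0.0257 -0.0317] -129.1 0.0408
[-0.0163  0.0094] 150.1 0.0188
[ 0.0416292  -0.00672807] -9.180693788824922
```

>>> play_rows(series=[{"dx":26,"dy":31,"dz":-5,"turn":0,"fingers":-1},{"dx":26,"dy":31,"dz":-5,"turn":0,"fingers":-1},{"dx":20,"dy":26,"dz":-5,"turn":0,"fingers":-1},{"dx":0,"dy":0,"dz":0,"turn":0,"fingers":-1},{"dx":0,"dy":0,"dz":0,"turn":0,"fingers":-1},{"dx":0,"dy":0,"dz":0,"turn":0,"fingers":-1}])

```text
clock: 3.38
position: [0.5455, -0.1085, 0.3204]
ee_rot: [0.001, -0.566, 0.825, -0.002]
contact_force: [0.1, -0.6, -0.6]
width: 0.0852
```

Run:
```python
from h import *
s=get_state();w=get_image("wrist");save("w2",w);s2=get_state()
print(s["position"],s2["position"],s["qd"].round(3))
for k,p in dict(stud=[.5567,-.087,.2344],ring=[.557,-.087,.162],collar=[.557,-.087,.11]).items(): print(k,proj(p,w,s).round())
for l in ["tube","paddle"]:
    for m in masks_of(w,l)[:2]: print(l,m["p"],np.round(m["xy"]))
```

```text
[ 0.54546286 -0.10848364  0.32038808] [ 0.5452468  -0.10892904  0.32052721] [-0.011  0.001  0.001 -0.02   0.006 -0.008]
stud [290. 247.]
ring [299. 224.]
collar [303. 213.]
tube 0.75 [293. 234.]
tube 0.73 [ 98. 468.]
paddle 0.97 [317. 190.]
paddle 0.91 [545. 349.]
```

View pics/w2.png

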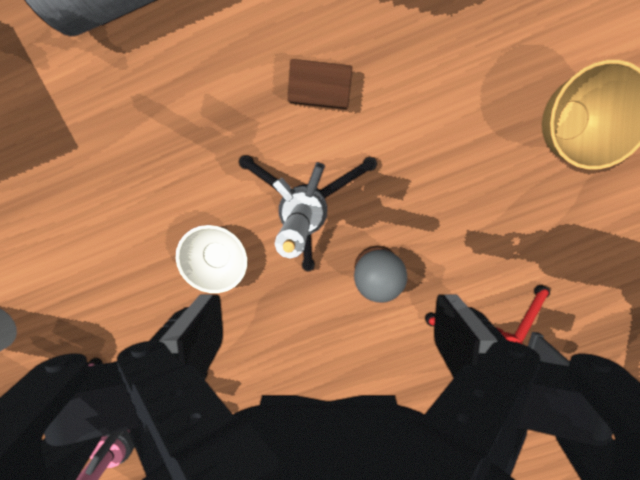

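Run:
```python
from h import *
s=get_state();w=get_image("wrist");a=get_image("scene");b=get_image("side")
P=tri([ray((288.5,246),w,s),ray((250.5,178.5),a),ray((330.6,179.5),b)]);print("stud",P[0].round(4),np.round(P[1],4))
for z in (.2344,.2309): print(atz((288.5,246),z,w,s).round(4))
c=P[0][:2]
for q in [(320,166),(313,190)]:
    v=atz(q,.155,w,s)[:2]-c;print("pad",v.round(4),np.degrees(np.arctan2(v[1],v[0])).round(1),np.linalg.norm(v).round(4))
v=atz((281,186),.112,w,s)[:2]-c;print("lug",v.round(4),np.degrees(np.arctan2(v[1],v[0])).round(1),np.linalg.norm(v).round(4))
F=[atz(x,.006,w,s)[:2] for x in [(247,161),(371,163),(308,265)]]
c=np.mean(F,0);print("feet c",c.round(4),[np.degrees(np.arctan2(*(f-c)[::-1])).round(1) for f in F])
x,y=s["ee_rot"][1:3];print("yaw",np.degrees(2*np.arctan2(y,x)))
```

```text
stud [ 0.5571 -0.0869  0.2337] [0.0002 0.0009 0.001 ]
[ 0.5575 -0.087   0.2344]
[ 0.5568 -0.0863  0.2309]
pad [ 0.037  -0.0344] -43.0 0.0505
pad [ 0.0208 -0.0217] -46.3 0.0301
lug [0.0315 0.0089] 15.7 0.0327
feet c [ 0.557  -0.0878] [np.float64(37.5), np.float64(-82.0), np.float64(157.4)]
yaw 248.82585421380634
```

>>> play_rows(series=[{"dx":12,"dy":22,"dz":0,"turn":-0.1,"fingers":-1},{"dx":0,"dy":0,"dz":-10,"turn":-0.02,"fingers":-1},{"dx":0,"dy":0,"dz":-15,"turn":0,"fingers":-1},{"dx":0,"dy":0,"dz":0,"turn":0,"fingers":-1},{"dx":0,"dy":0,"dz":0,"turn":0,"fingers":-1}])

```text
clock: 4.1
position: [0.5569, -0.0891, 0.2971]
ee_rot: [0.002, -0.511, 0.86, -0.004]
contact_force: [-0.2, 0.3, -0.3]
width: 0.0854
```

>>> play_rows(series=[{"dx":0,"dy":2,"dz":-20,"turn":0,"fingers":-1},{"dx":0,"dy":0,"dz":-25,"turn":0,"fingers":-1},{"dx":0,"dy":0,"dz":-25,"turn":0,"fingers":-1},{"dx":0,"dy":0,"dz":-20,"turn":0,"fingers":-1},{"dx":0,"dy":0,"dz":-7,"turn":0,"fingers":-1},{"dx":0,"dy":0,"dz":0,"turn":0,"fingers":-1},{"dx":0,"dy":0,"dz":0,"turn":0,"fingers":-1}])

```text
clock: 4.68
position: [0.5582, -0.0907, 0.2033]
ee_rot: [0.006, -0.51, 0.86, -0.009]
contact_force: [-0.7, -0.2, 0.7]
width: 0.085
```

>>> play_rows(series=[{"dx":-1,"dy":4,"dz":-5,"turn":0,"fingers":-1},{"dx":0,"dy":0,"dz":0,"turn":0,"fingers":-1}])

```text
clock: 4.85
position: [0.5586, -0.0873, 0.2005]
ee_rot: [0.007, -0.51, 0.86, -0.01]
contact_force: [-0.5, -1.9, 0.4]
width: 0.0856
```

Run:
```python
from h import *
s=get_state();print(s["position"].round(4),s["ee_rot"].round(4),s["qpos"].round(3))
w=get_image("wrist");a=get_image("scene");s=get_state();print(s["position"].round(4))
c=a["pixels"][150:320,190:320];c=cv2.resize(c,(459,600))
A=np.zeros((600,800,3),np.uint8);A[:,:459]=c;A[:,459:]=cv2.resize(w["pixels"][:,150:490],(341,480))[:,:341].copy() if 0 else cv2.resize(w["pixels"][0:480,184:457],(341,600))
save("c3",dict(pixels=A)); print(proj([.557,-.087,.234],w,s),proj([.557,-.087,.226],w,s))
```

```text
[ 0.5586 -0.0873  0.2005] [ 0.007  -0.5099  0.8601 -0.0104] [-0.275  0.276  1.613 -0.004  1.229  1.797]
[ 0.5595 -0.0878  0.2014]
[328.47182963 362.2496523 ] [328.48433295 348.97436198]
```

View pics/c3.png

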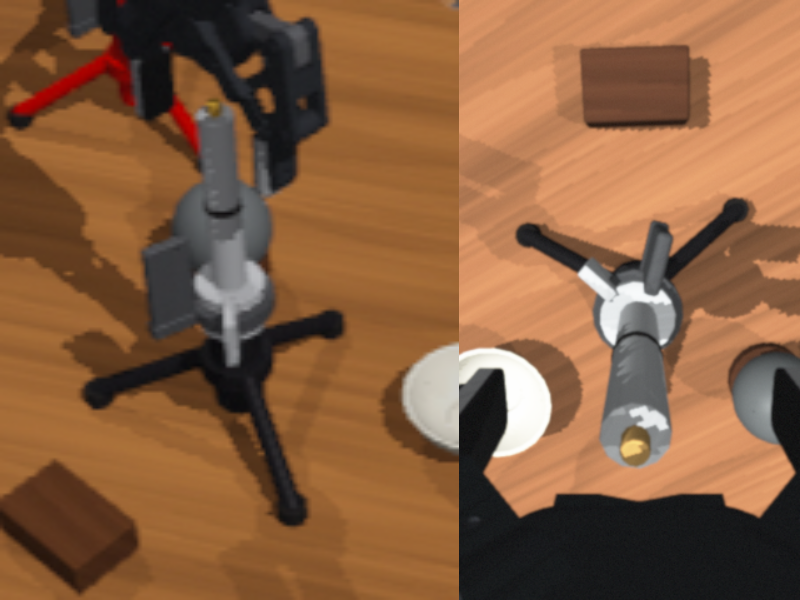

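>>> play_rows(series=[{"dx":0,"dy":0,"dz":-3,"turn":0,"fingers":-0.5},{"dx":0,"dy":0,"dz":0,"turn":0,"fingers":0},{"dx":0,"dy":0,"dz":0,"turn":0,"fingers":1},{"dx":0,"dy":0,"dz":0,"turn":0,"fingers":1},{"dx":0,"dy":0,"dz":0,"turn":0,"fingers":1},{"dx":0,"dy":0,"dz":0,"turn":0,"fingers":1},{"dx":0,"dy":0,"dz":0,"turn":0,"fingers":1},{"dx":0,"dy":0,"dz":0,"turn":0,"fingers":1}], squeeze=60)

```text
clock: 5.62
position: [0.5609, -0.0876, 0.2004]
ee_rot: [0.009, -0.51, 0.86, -0.013]
contact_force: [0.7, 1.1, -0.4]
width: 0.0187
```

>>> play_rows(series=[{"dx":-1,"dy":0,"dz":-12,"turn":0,"fingers":1},{"dx":-1,"dy":0,"dz":-15,"turn":0,"fingers":1},{"dx":-1,"dy":0,"dz":-15,"turn":0,"fingers":1},{"dx":0,"dy":0,"dz":-6,"turn":0,"fingers":1}])

```text
clock: 5.95
position: [0.5608, -0.0876, 0.156]
ee_rot: [0.013, -0.51, 0.86, -0.016]
contact_force: [-1.4, 0.5, 6.1]
width: 0.0187
```

Run:
```python
from h import *
s=get_state();print(s["position"].round(4),s["ee_rot"].round(4),s["width"],s["contact_force"])
a=get_image("scene");b=get_image("side");w=get_image("wrist");s=get_state();print(s["position"].round(4))
A=np.zeros((600,800,3),np.uint8);A[:,:400]=cv2.resize(a["pixels"][185:275,225:285],(400,600),interpolation=2);A[:,400:]=cv2.resize(b["pixels"][175:265,300:360],(400,600),interpolation=2)
save("c4",dict(pixels=A))
for n,i in(("a",a),("b",b)):
  print([proj([.557,-.087,z],i).round(1) for z in (.11,.12,.13)])
```

```text
[ 0.5608 -0.0876  0.156 ] [ 0.0133 -0.5103  0.8598 -0.016 ] 0.018686180489046585 [-1.37919702  0.51147176  6.12367316]
[ 0.5608 -0.0876  0.1567]
[array([254.6, 228.2]), array([254.2, 224.5]), array([253.9, 220.7])]
[array([329.5, 222.1]), array([329.5, 218.9]), array([329.6, 215.7])]
```

View pics/c4.png

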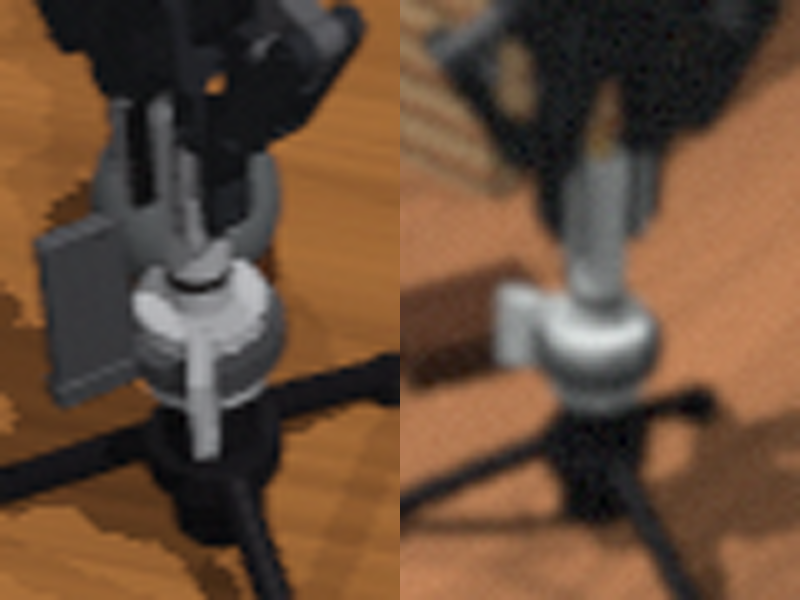

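Scene crop: the ring's front is at about (203,286) and the post/collar junction front at about (203,308), so the ring is roughly 8–10 mm high. The wrist view will be sharper.

Run:
```python
from h import *
s=get_state();w=get_image("wrist");a=get_image("scene")
print(s["position"].round(4),[proj([.557,-.087,z],w,s).round(1) for z in (.11,.12,.13)],[proj([.5595,-.088,z],w,s).round(1) for z in (.11,.12,.13)])
u,v=proj([.557,-.087,.115],w,s).astype(int);print(u,v)
A=np.zeros((600,800,3),np.uint8);A[:,:400]=cv2.resize(w["pixels"][v-75:v+75,u-50:u+50],(400,600),interpolation=2)
A[:,400:]=cv2.resize(w["pixels"][:,160:480],(400,600))
save("c5",dict(pixels=A))
o=cv2.imread("pics/scene0.png",0)
print("old",o[195:245,254:256].mean(1).round().astype(int).tolist())
g=cv2.cvtColor(a["pixels"],cv2.COLOR_RGB2GRAY);print("new",g[215:245,254:257].mean(1).round().astype(int).tolist())
```

```text
[ 0.5608 -0.0876  0.1567] [array([330.5, 281.7]), array([330.5, 288.2]), array([330.5, 295.4])] [array([329.9, 277. ]), array([329.9, 283.2]), array([329.9, 290.2])]
330 284
old [138, 138, 138, 138, 140, 139, 140, 140, 139, 139, 139, 139, 140, 140, 102, 24, 86, 138, 138, 138, 138, 137, 138, 137, 136, 136, 136, 136, 135, 136, 135, 135, 134, 135, 135, 134, 134, 146, 161, 155, 162, 164, 169, 177, 178, 177, 180, 160, 136, 134]
new [63, 62, 61, 60, 82, 97, 112, 101, 119, 139, 138, 131, 33, 70, 132, 137, 137, 148, 163, 155, 163, 159, 161, 160, 157, 157, 155, 153, 131, 133]
```

View pics/c5.png

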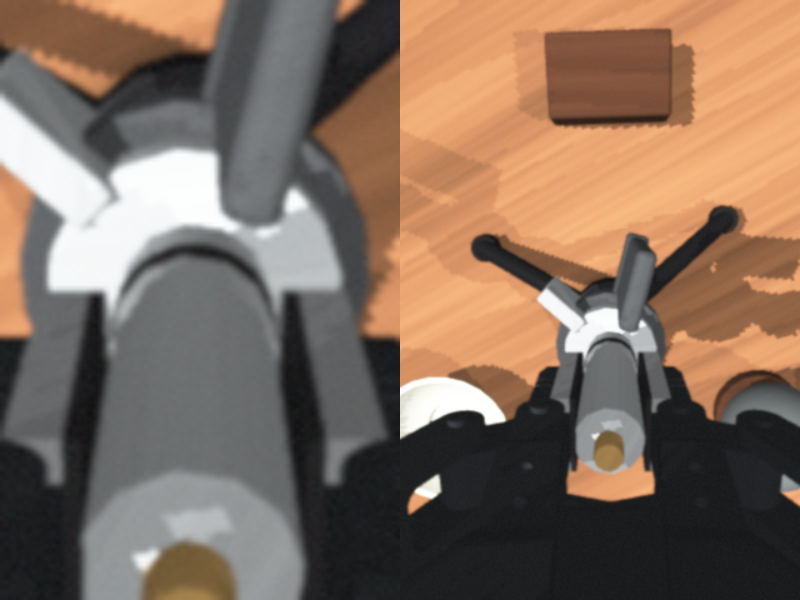

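Wrist view: the post is centred between the pads, with the ring visible just above the collar. From the scene profile the ring's middle is 4.7 px above the junction, which is about 12 mm and agrees with the kinematics.

>>> play_rows(series=[{"dx":-1,"dy":0,"dz":-9,"turn":0,"fingers":1},{"dx":0,"dy":0,"dz":-5,"turn":0,"fingers":1}])

```text
clock: 6.37
position: [0.5608, -0.0876, 0.1455]
ee_rot: [0.014, -0.51, 0.86, -0.017]
contact_force: [-1.9, 0.8, 5.4]
width: 0.0187
```

```bash
cat > m.py <<'E'
from h import *
s=get_state();print(s["position"].round(4),s["ee_rot"].round(4),round(s["width"],4),s["contact_force"].round(1),s["moment"].round(2),s["qpos"].round(3))
x,y=s["ee_rot"][1:3];print("yaw",np.degrees(2*np.arctan2(y,x)).round(1)-360)
a=get_image("scene");g=cv2.cvtColor(a["pixels"],cv2.COLOR_RGB2GRAY);print(get_state()["position"].round(4))
for c in (252,253,254,255,256): print(c,g[220:238,c].tolist())
import sys
if len(sys.argv)>1:
    w=get_image("wrist");u,v=proj([.557,-.087,.115],w,s).astype(int)
    A=np.zeros((600,800,3),np.uint8);A[:,:400]=cv2.resize(w["pixels"][v-60:v+60,u-40:u+40],(400,600),interpolation=2)
    A[:,400:]=cv2.resize(a["pixels"][185:275,225:285],(400,600),interpolation=2);save(sys.argv[1],dict(pixels=A))
E
python3 m.py c6
```

```text
[ 0.5608 -0.0876  0.1455] [ 0.0145 -0.5103  0.8597 -0.017 ] 0.0187 [-1.9  0.8  5.4] [ 0.11  0.54 -0.01] [-0.276  0.314  1.705 -0.003  1.078  1.795]
yaw -118.6
[ 0.5607 -0.0876  0.145 ]
252 [69, 69, 69, 69, 74, 89, 93, 93, 93, 109, 106, 36, 107, 162, 172, 149, 116, 90]
253 [100, 100, 94, 93, 92, 94, 93, 93, 92, 125, 126, 51, 61, 162, 162, 153, 145, 141]
254 [118, 118, 114, 114, 113, 113, 101, 118, 118, 132, 132, 55, 61, 162, 162, 162, 165, 167]
255 [93, 94, 94, 94, 100, 103, 108, 139, 138, 137, 137, 57, 61, 163, 152, 161, 163, 164]
256 [26, 20, 20, 24, 49, 76, 126, 141, 141, 140, 140, 46, 84, 162, 152, 161, 148, 151]
```

View pics/c6.png

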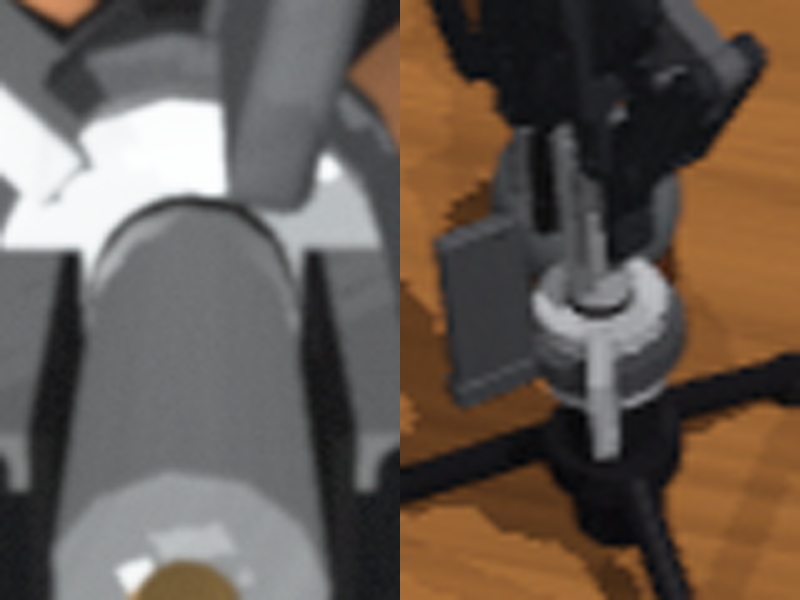

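The wrist crop shows the ring half-sunk at the rim. The scene profile puts it about 1 mm high. I'll lower it slightly and begin turning.

>>> play_rows(series=[{"dx":-0.5,"dy":0,"dz":-1.5,"turn":0.11,"fingers":1},{"dx":-0.5,"dy":0.3,"dz":-0.5,"turn":0.11,"fingers":1},{"dx":-0.5,"dy":0.3,"dz":-0.5,"turn":0.11,"fingers":1}])

```text
clock: 6.72
position: [0.5611, -0.0867, 0.1444]
ee_rot: [0.019, -0.649, 0.76, -0.015]
contact_force: [0.7, 1.2, 2.7]
width: 0.0187
```

```bash
python3 m.py
```

```text
[ 0.5611 -0.0867  0.1444] [ 0.0187 -0.6494  0.7601 -0.0153] 0.0187 [0.7 1.2 2.7] [0.01 0.14 0.04] [-0.285  0.313  1.71   0.017  1.073  1.435]
yaw -99.0
[ 0.5611 -0.0867  0.1444]
252 [93, 107, 94, 106, 105, 94, 119, 119, 117, 116, 116, 78, 108, 162, 173, 149, 117, 90]
253 [94, 94, 94, 94, 94, 94, 113, 129, 128, 129, 128, 104, 61, 162, 162, 154, 146, 141]
254 [75, 74, 74, 74, 79, 93, 94, 116, 135, 135, 135, 111, 47, 163, 162, 162, 165, 167]
255 [82, 80, 80, 81, 84, 89, 91, 92, 118, 139, 139, 102, 50, 163, 153, 161, 164, 164]
256 [103, 103, 103, 103, 105, 79, 90, 90, 121, 141, 141, 88, 84, 163, 153, 161, 148, 151]
```

>>> play_rows(series=[{"dx":-0.7,"dy":0.3,"dz":-0.5,"turn":0.11,"fingers":1},{"dx":-0.7,"dy":0.3,"dz":-0.5,"turn":0.11,"fingers":1},{"dx":-0.7,"dy":0.3,"dz":-0.5,"turn":0.11,"fingers":1}])

```text
clock: 7.02
position: [0.5611, -0.0857, 0.1445]
ee_rot: [-0.023, 0.768, -0.639, 0.014]
contact_force: [1.8, 1.7, 2.3]
width: 0.0184
```

```bash
python3 m.py
```

```text
[ 0.5611 -0.0857  0.1445] [-0.0228  0.7684 -0.6394  0.0137] 0.0184 [1.8 1.7 2.3] [-0.06  0.06 -0.  ] [-0.294  0.314  1.709  0.036  1.076  1.078]
yaw -439.5
[ 0.5611 -0.0857  0.1445]
252 [123, 123, 121, 121, 120, 120, 119, 117, 117, 115, 113, 77, 107, 162, 173, 150, 117, 91]
253 [133, 132, 133, 132, 131, 131, 130, 129, 128, 128, 127, 103, 62, 162, 162, 154, 146, 140]
254 [139, 139, 138, 139, 138, 138, 138, 137, 136, 137, 137, 112, 48, 162, 162, 162, 165, 167]
255 [121, 121, 121, 121, 122, 142, 141, 141, 142, 142, 142, 105, 49, 163, 153, 161, 164, 164]
256 [89, 90, 89, 90, 90, 122, 143, 143, 144, 144, 143, 90, 84, 163, 153, 160, 148, 151]
```

>>> play_rows(series=[{"dx":-0.7,"dy":0.3,"dz":-0.5,"turn":0.11,"fingers":1},{"dx":-0.7,"dy":0.3,"dz":-0.5,"turn":0.11,"fingers":1},{"dx":-0.7,"dy":0.3,"dz":-0.5,"turn":0.11,"fingers":1},{"dx":-0.7,"dy":0.3,"dz":-0.5,"turn":0.11,"fingers":1}])

```text
clock: 7.4
position: [0.5605, -0.0845, 0.1445]
ee_rot: [-0.027, 0.89, -0.455, 0.01]
contact_force: [0.9, 2.1, 3.2]
width: 0.0187
```

```bash
python3 m.py c7
```

```text
[ 0.5605 -0.0845  0.1445] [-0.0266  0.8902 -0.4546  0.0105] 0.0187 [0.9 2.1 3.2] [-0.08  0.03 -0.11] [-0.303  0.318  1.703  0.055  1.092  0.616]
yaw -414.1
[ 0.5605 -0.0845  0.1444]
252 [121, 120, 120, 118, 118, 117, 115, 114, 114, 112, 113, 75, 107, 173, 173, 169, 117, 89]
253 [131, 130, 129, 130, 129, 128, 127, 127, 125, 125, 124, 100, 61, 162, 162, 161, 146, 141]
254 [139, 138, 138, 138, 137, 137, 136, 136, 136, 134, 133, 110, 48, 162, 162, 162, 165, 167]
255 [144, 144, 143, 143, 143, 142, 143, 142, 142, 141, 141, 103, 48, 163, 153, 161, 163, 164]
256 [143, 144, 145, 145, 145, 145, 145, 145, 145, 147, 146, 92, 85, 163, 152, 161, 148, 151]
```

View pics/c7.png

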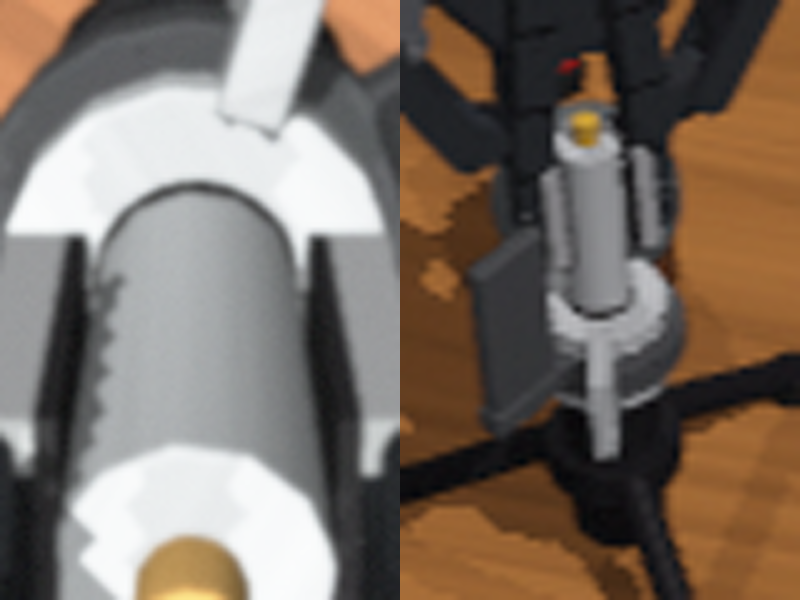

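Scene crop: the ring is still half-sunk at (600,303), and the left finger is pushing the paddle at (510,330).

>>> play_rows(series=[{"dx":-0.7,"dy":0,"dz":-0.5,"turn":0.1,"fingers":1},{"dx":-0.7,"dy":0,"dz":-0.5,"turn":0.1,"fingers":1},{"dx":-0.7,"dy":0,"dz":-0.5,"turn":0.1,"fingers":1}])

```text
clock: 7.75
position: [0.56, -0.084, 0.1445]
ee_rot: [-0.029, 0.946, -0.322, 0.008]
contact_force: [1.7, 2.7, 3.4]
width: 0.0186
```

```bash
python3 m.py c8
```

```text
[ 0.56   -0.084   0.1445] [-0.0288  0.9461 -0.3224  0.008 ] 0.0186 [1.7 2.7 3.4] [ 0.02 -0.02 -0.05] [-0.308  0.322  1.696  0.064  1.107  0.321]
yaw -397.6
[ 0.5599 -0.0839  0.1444]
252 [104, 110, 110, 109, 121, 117, 117, 116, 115, 113, 112, 75, 107, 162, 173, 170, 117, 90]
253 [106, 112, 98, 84, 100, 120, 127, 127, 126, 124, 124, 101, 61, 162, 162, 166, 146, 141]
254 [136, 137, 126, 117, 117, 135, 136, 134, 134, 134, 132, 108, 47, 163, 162, 166, 165, 167]
255 [142, 142, 141, 141, 141, 141, 140, 139, 139, 140, 139, 102, 49, 163, 153, 161, 163, 164]
256 [144, 144, 144, 144, 144, 144, 144, 144, 144, 144, 144, 91, 85, 163, 152, 161, 148, 151]
```

>>> play_rows(series=[{"dx":-0.7,"dy":0,"dz":-0.5,"turn":0.06,"fingers":1},{"dx":-0.7,"dy":0,"dz":-0.5,"turn":0.06,"fingers":1}])

```text
clock: 8.02
position: [0.5597, -0.0837, 0.1444]
ee_rot: [-0.029, 0.962, -0.272, 0.008]
contact_force: [1.3, 2.9, 5.4]
width: 0.0188
```

```bash
python3 m.py c9
```

```text
[ 0.5597 -0.0837  0.1444] [-0.0295  0.962  -0.2715  0.0075] 0.0188 [1.3 2.9 5.4] [ 0.02 -0.07 -0.1 ] [-0.309  0.324  1.694  0.066  1.112  0.212]
yaw -391.5
[ 0.5597 -0.0837  0.1444]
252 [127, 122, 121, 116, 116, 110, 76, 105, 109, 102, 102, 80, 67, 133, 134, 112, 87, 71]
253 [103, 110, 109, 110, 120, 118, 106, 126, 126, 126, 125, 102, 62, 163, 163, 159, 146, 141]
254 [110, 116, 100, 86, 99, 125, 133, 133, 133, 133, 132, 109, 48, 163, 163, 166, 165, 167]
255 [141, 140, 130, 120, 121, 140, 140, 140, 140, 140, 139, 114, 49, 163, 153, 161, 163, 164]
256 [144, 143, 143, 144, 144, 144, 144, 144, 143, 143, 143, 104, 85, 162, 153, 161, 148, 151]
```

View pics/c9.png

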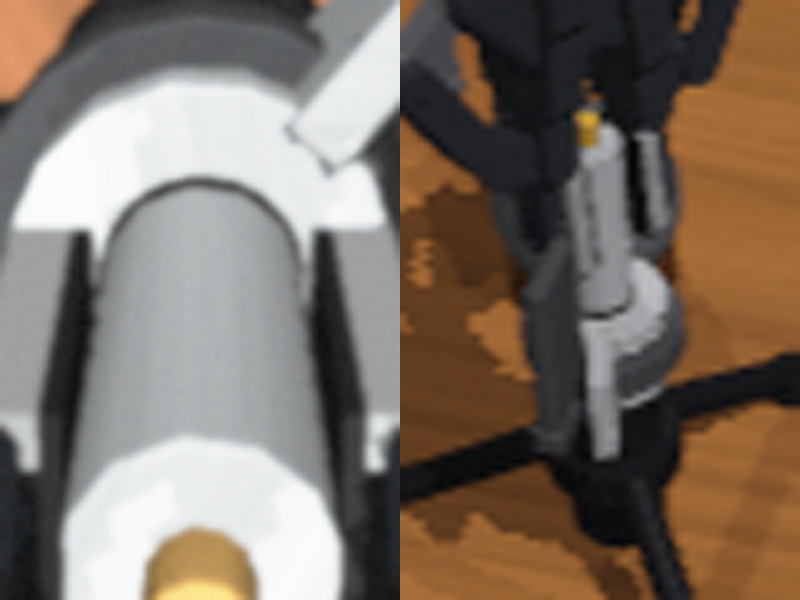

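The paddle is now nearly beside the lug (scene crop (555,360) versus (600,390)). I'll keep turning until the moment jumps.

>>> play_rows(series=[{"dx":-0.7,"dy":0,"dz":-0.4,"turn":0.05,"fingers":1},{"dx":-0.7,"dy":0,"dz":-0.4,"turn":0.05,"fingers":1}])

```text
clock: 8.28
position: [0.5594, -0.0837, 0.1444]
ee_rot: [-0.03, 0.973, -0.228, 0.007]
contact_force: [1.4, 1.4, 4.4]
width: 0.0187
```

```bash
python3 m.py c10
```

```text
[ 0.5594 -0.0837  0.1444] [-0.0298  0.9732 -0.228   0.0075] 0.0187 [1.4 1.4 4.4] [-0.11 -0.1  -0.24] [-0.31   0.325  1.693  0.068  1.115  0.121]
yaw -386.4
[ 0.5593 -0.0838  0.1444]
252 [107, 102, 93, 86, 84, 86, 81, 96, 95, 83, 81, 68, 41, 85, 85, 52, 52, 50]
253 [126, 126, 121, 116, 116, 114, 118, 126, 127, 118, 118, 95, 50, 140, 141, 136, 134, 135]
254 [110, 109, 102, 108, 108, 107, 134, 133, 134, 134, 133, 109, 48, 162, 162, 166, 165, 167]
255 [120, 119, 114, 118, 100, 120, 139, 139, 139, 139, 138, 102, 48, 163, 152, 161, 164, 164]
256 [143, 143, 144, 143, 131, 143, 142, 142, 143, 143, 142, 89, 84, 163, 152, 161, 148, 151]
```

>>> play_rows(series=[{"dx":-0.5,"dy":0,"dz":-0.4,"turn":0.05,"fingers":1},{"dx":-0.5,"dy":0,"dz":-0.4,"turn":0.05,"fingers":1}])

```text
clock: 8.55
position: [0.5591, -0.0845, 0.1443]
ee_rot: [-0.03, 0.982, -0.184, 0.007]
contact_force: [1.3, 0.7, 5.9]
width: 0.0188
```

```bash
python3 m.py c11
```

```text
[ 0.5591 -0.0845  0.1443] [-0.0298  0.9824 -0.1843  0.007 ] 0.0188 [1.3 0.7 5.9] [ 0.02  0.09 -0.79] [-0.311  0.326  1.69   0.068  1.12   0.03 ]
yaw -381.2
[ 0.5591 -0.0845  0.1443]
252 [97, 82, 82, 77, 73, 73, 69, 95, 93, 80, 80, 68, 41, 85, 85, 52, 51, 49]
253 [115, 112, 111, 107, 102, 104, 84, 126, 126, 118, 117, 96, 49, 140, 141, 137, 134, 134]
254 [106, 106, 114, 124, 121, 114, 114, 134, 134, 133, 133, 122, 49, 162, 162, 166, 165, 167]
255 [118, 100, 96, 109, 121, 127, 139, 138, 139, 138, 138, 117, 49, 163, 153, 161, 164, 164]
256 [143, 131, 121, 122, 130, 142, 143, 141, 142, 143, 142, 90, 84, 162, 153, 161, 149, 151]
```

View pics/c11.png

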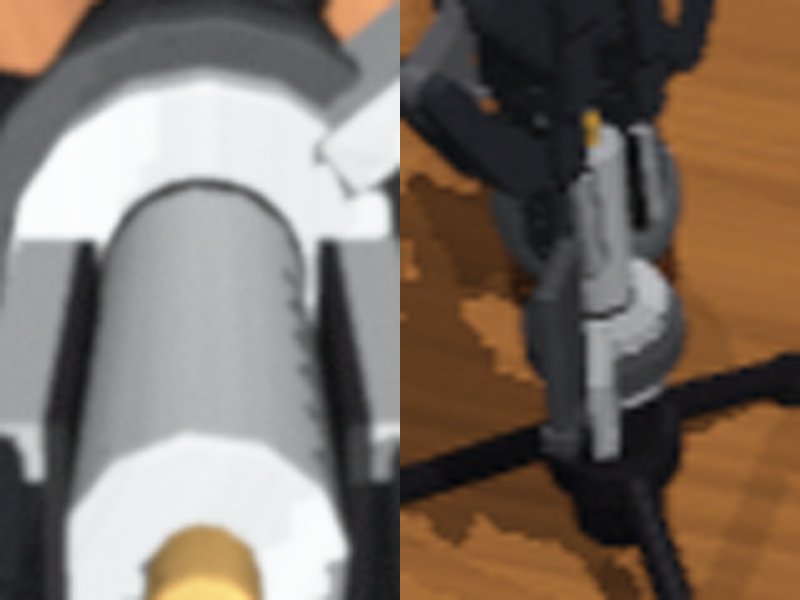

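```bash
python3 -c "
from rig import *
s=get_state();print(s['position'],s['width'],s['moment'],s['clock']);print(sign_off())"
```

```text
[ 0.55908139 -0.08443571  0.14430793] 0.018577082037089118 [ 0.14877439 -0.00552778 -0.75636182] 8.65
the job is handed in; nothing more can be done
None
```

The stand is set: the arm pinched the silver post, pressed it to the mark, and swung the lever home by turning the hand about 98° anticlockwise. I handed it in at 8.65 s, still gripping the post.

- **Ring at the mark:** In the last scene image about half the ring showed above the collar's top edge. I put it within about 0.5 mm of level, possibly a few tenths of a millimetre low. The tool height stayed between 144.3 and 144.5 mm in every reading during the turn.
- **Lever home:** The paddle stopped moving against the stop lug while the hand turned another 5°. The moment about the post rose to about 0.8 N m, well above the 0.06 N m the lever needs.
- **Grip and forces:** The opening stayed around 18.7 mm on the 20 mm tube, and outside forces read about 6 N at most. I did not touch any of the surrounding things.
- **Imperfections:** The hand gradually tilted to about 3.5°, and my estimate of the post axis differed from the gripped tool position by 2 to 4 mm. Neither affected the hold.

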